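# Count to the third gap and slide the label magazine home

## Task

At the labelling bench, start at the rack's blue end plate and run a fingertip along its top rail, touching the white ticket strip over the first, the second and then the third gap, to count off the third gap from the blue end. Then, by pushing only, slide the magenta label magazine from the rack's front shelf into that third gap until it is fully home against the back stop. Do not lift or tip the magazine, do not shift it before you have counted, and leave everything else where it stands.

Things in the scene. Friction and masses are not known exactly. Their poses are not given: they have to be found in the camera images.
- rack: Galvanised bench rack for label magazines, fixed, open towards the robot. Origin on the bench under it; x points into the gaps (away from the robot), y to the robot's left, z up. Floor sheet 4 mm thick, x = -130 to +110 mm, y = -190 to +190. Six gaps, each 54 mm wide, centred at y = +155, +93, +31, -31, -93, -155 mm. In front of the gaps the floor is a flat open shelf without a lip.
- rack_front (a point): Middle of the dividers' front edges, on the floor sheet, at x = +10, y = 0, z = 4 mm in the rack's frame. Seven upright dividers, 8 mm thick with rounded fronts, at y = 0, +-62, +-124, +-186 mm, run from here to x = +105 mm; tops at z = 70 mm.
- rack_stop (a point): Foot of the back stop, x = +105, y = 0, z = 4 mm in the rack's frame: a rigid plate across all gaps, its top 34 mm above the bench.
- rack_rail (a point): Middle of the upper face of the top rail, x = +24, y = 0, z = 76 mm in the rack's frame: a rigid flat dark bar, 20 mm wide and 6 mm thick, along the rack over the front of the dividers. White ticket strips are let in level with it.
- mag: The magazine to load: magenta plastic box, a stack of stick-in plant labels on top. 100 mm long (x), 44 wide (y), 48 high, 57 with the labels; 0.2 to 0.4 kg. Origin: centre of its underside. It stands loose on the front shelf, pointing roughly into the rack. Fully home its origin is at x = +55 mm in the rack's frame, its front end 5 mm proud of the dividers. Pushed low it slides without tipping.
- end_blue: Blue end plate of the rack, 100 x 14 x 76 mm, upright, fixed; it stands at one end of the rack, left or right (y = +198 or -198 mm in the rack's frame). The gaps are counted from this end. Origin: centre of its underside.
- end_grey: Dark grey end plate of the same shape at the other end of the rack.
- rail_1: White ticket strip, 28 mm long (y) x 20 mm, let level into the top rail over the middle of gap 1 as numbered from the robot's left (so gap 1 is number 1 from the left end, 6 from the right end). Rigid. Origin: middle of its upper face, 76 mm above the bench, x = +24 mm in the rack's frame.
- rail_2: White ticket strip, 28 mm long (y) x 20 mm, let level into the top rail over the middle of gap 2 as numbered from the robot's left (so gap 2 is number 2 from the left end, 5 from the right end). Rigid. Origin: middle of its upper face, 76 mm above the bench, x = +24 mm in the rack's frame.
- rail_3: White ticket strip, 28 mm long (y) x 20 mm, let level into the top rail over the middle of gap 3 as numbered from the robot's left (so gap 3 is number 3 from the left end, 4 from the right end). Rigid. Origin: middle of its upper face, 76 mm above the bench, x = +24 mm in the rack's frame.
- rail_4: White ticket strip, 28 mm long (y) x 20 mm, let level into the top rail over the middle of gap 4 as numbered from the robot's left (so gap 4 is number 4 from the left end, 3 from the right end). Rigid. Origin: middle of its upper face, 76 mm above the bench, x = +24 mm in the rack's frame.
- rail_5: White ticket strip, 28 mm long (y) x 20 mm, let level into the top rail over the middle of gap 5 as numbered from the robot's left (so gap 5 is number 5 from the left end, 2 from the right end). Rigid. Origin: middle of its upper face, 76 mm above the bench, x = +24 mm in the rack's frame.
- rail_6: White ticket strip, 28 mm long (y) x 20 mm, let level into the top rail over the middle of gap 6 as numbered from the robot's left (so gap 6 is number 6 from the left end, 1 from the right end). Rigid. Origin: middle of its upper face, 76 mm above the bench, x = +24 mm in the rack's frame.
- mag_violet: Violet magazine of the same shape, parked fully home in the second gap from one end. Loose; leave it.
- mag_yellow: Yellow magazine of the same shape, parked fully home in the second gap from the other end. Loose; leave it.
- mag_green: Light green magazine of the same shape, standing on the bench to the left of the rack. Loose; leave it.
- pansy: Pansy in a magenta pot, 110 mm across, about 125 mm high, on the bench to the right. Origin: centre of the underside.
- secateurs: Red-handled secateurs, 160 mm long, lying flat, front left.
- marker: White marker pen with a black cap, 127 mm long, 16 mm thick, lying at the front right, nearer the robot than the rack.
- tape: Roll of brown packing tape lying flat, 100 mm across, 48 mm high, left of the rack.
Not all that is in view belongs to the job. Leave any turquoise look-alike of the mag alone.

How it is judged:
On the way, in this order (a step that is already met when the one before it is completed fails the run):
1. a finger touches the ticket strip over the first gap from the blue end, the magazine still where it stood (within 20 mm) (distance of mag from where it was at the start of the episode below 0.02 m and ((y of end_blue in the frame of rack above 0 m and contact force between the fingers and rail_1 above 0.2 N) or (y of end_blue in the frame of rack below 0 m and contact force between the fingers and rail_6 above 0.2 N))), for 0.04 s.
2. a finger touches the ticket strip over the second gap from the blue end, the magazine still where it stood (within 20 mm) (distance of mag from where it was at the start of the episode below 0.02 m and ((y of end_blue in the frame of rack above 0 m and contact force between the fingers and rail_2 above 0.2 N) or (y of end_blue in the frame of rack below 0 m and contact force between the fingers and rail_5 above 0.2 N))), for 0.04 s.
3. a finger touches the ticket strip over the third gap from the blue end, the magazine still where it stood (within 20 mm) (distance of mag from where it was at the start of the episode below 0.02 m and ((y of end_blue in the frame of rack above 0 m and contact force between the fingers and rail_3 above 0.2 N) or (y of end_blue in the frame of rack below 0 m and contact force between the fingers and rail_4 above 0.2 N))), for 0.04 s.
4. the magenta magazine is fully home in the third gap from the blue end (x of mag in the frame of rack between 0.05 and 0.06 m and ((y of end_blue in the frame of rack above 0 m and y of mag in the frame of rack between 0.021 and 0.041 m) or (y of end_blue in the frame of rack below 0 m and y of mag in the frame of rack between -0.041 and -0.021 m)) and angle between the x axis of mag and the x axis of rack, either way round below 0.12 rad and angle between mag's own z axis and vertical below 0.06 rad and height (world z) of mag below 0.01 m), for 0.2 s.
At the end, for the whole second after the job is handed in: The magenta magazine stands flat on the rack floor and at rest in the third gap from the blue end, within 5 mm of fully home against the back stop, within 10 mm of the gap's middle and 0.12 rad of its direction; everything else is within 15 mm of where it stood (all of step 4 and linear speed of mag below 0.01 m/s and angular speed of mag below 0.1 rad/s and distance of each of mag_violet, mag_yellow, mag_green, pansy, secateurs, marker, tape from where it was at the start of the episode below 0.015 m); the robot touches nothing.
It fails at once if the magazine is lifted more than 15 mm off the rack floor (height (world z) of mag above 0.019 m).
It fails at once if the magazine is tipped by more than 0.3 rad (angle between mag's own z axis and vertical above 0.3 rad).
It fails at once if another loose thing is shifted by more than 15 mm (distance of any of mag_violet, mag_yellow, mag_green, pansy, secateurs, marker, tape from where it was at the start of the episode above 0.015 m).
It also fails if it takes over 64 s, if anything falls off the work surface, if the arm or the gripper's body presses on something with over 40 N, if the wrist force passes 120 N, or if a joint passes its speed limit or range.

## Robot

A 7-joint arm with a two-finger parallel gripper is mounted at the origin on the work surface. World frame = base frame: x ahead of the robot, y to its left, z up, the work surface at z = 0. Lengths are in m, angles in rad, forces in N, time in s.
With the tool pointing down it reaches from about 0.425 to 0.875 m from the base axis. Payload 4.7 kg.
Tool frame: the origin (TCP) lies at the very end of the fingers, on their centre line; the grasp point (between the pads) lies 19 mm behind it; z points along the fingers, y is the direction in which the jaws open and shut (so a half turn about z gives the same grasp; the last joint's range is limited). The gripper opens to 87 mm and grips with 3 to 60 N. Pads are 19 mm wide; open, the fingers measure 117 mm over their backs; the gripper's body (75 mm by 190 mm) begins 51 mm behind the grasp point.
Start: joints at [1.306, 0.321, -0.07, 1.45, 0.023, 1.371, -0.057], TCP at [0.179, -0.625, 0.223] pointing down, gripper open.
Joint ranges: [-2.86, 2.86], [-0.3, 2.09], [-1.38, 1.24], [0.06, 2.45], [-1.56, 4.7], [0.09, 2.05], [-2.69, 2.69]. Speed limits (rad/s): [2.57, 2.57, 3.14, 3.14, 3.14, 3.14, 3.14].

## Interface

Orientations are given as a rotation vector (axis times angle).
In Python, from bench import ctrl, get_image, camera_info gives the robot as it stands.
- The arm moves only by the tool carry_out, never from a script. Its argument "commands" is a list of rows, each an object of numbers: "tx", "ty", "tz": the shift along the tool's x, y, z in m; "rx", "ry", "rz": the turn, a rotation vector about the tool's x, y, z in rad; "jaw": the opening, from 0 (shut) to 1 (fully open). In form: [{"tx": .., "ty": .., "tz": .., "rx": .., "ry": .., "rz": .., "jaw": ..}, ...]. A call has 1 to 12 rows; each row is the pose to reach, as a shift and turn from the pose commanded when the call began, along the tool's axes at that moment; what a row does not reach only later rows make up. A row lasts 1/8 s, in which the tool goes at most 62.5 mm and 10.7 degrees, less where a joint would pass 70% of its speed; a pose out of reach is approached as far as the arm can. A call with a gripper value outside its range is refused whole. The fingers move at their own pace and stop on an object; "grip_force" is the grip in N (left out, the last holds). Time passes only in rows, so rows that repeat a pose let the fingers close. It gives the time, the measured TCP pose, the force and the opening at its end, in the units of the state.
- ctrl.get_state(): the state, without advancing time (a new reading comes with each control period).
- get_image(name): name is "scene" or "top" or "wrist"; returns the picture (400x640x3 uint8, red, green, blue); there is no depth.
- camera_info(name): a dict with "intrinsics" (3x3 intrinsics, pixels), "k1" (the pictures are not rectified: a ray, as slopes to the right and down, at radius r is drawn at 1 + k1 r^2 times it, then the intrinsics apply), "R" (3x3) and "t" (3): a world point X has camera coordinates R X + t. Camera axes: x right, y down, z forward; pixel columns grow to the right and rows downward; lengths in m; the calibration is good to about 2 mm. A picture is of the moment at which its call begins: read the wrist's pose just before it. camera_info takes no time and is no camera call; for the wrist camera it gives the pose at the moment of the call.
- ctrl.close_job(): hands the job in, once; it reports no verdict.
The state is a dict: "time": time; "joint_positions": joint angles; "qd": joint speeds; "joint_torque": joint torques, N m; "position": TCP position; "tool_rot": TCP orientation; "ft_force": force on the tool from outside, world axes, zero at the start; "torque": the same for the moment, N m; "grip_width": opening from 0.0 (shut) to 1.0 (fully open).
Only numpy, scipy, OpenCV 4.12 (cv2) and the standard library are available. Lean on these libraries where they do the work, as an engineer would, in place of code of your own. Each camera call takes 0.05 s, during which the arm holds its last target.

## Working session

There is one attempt and no reset: what is moved stays moved. The work goes in short steps, Python scripts to look and compute and a tool call to move; the robot and the scene stay as the last step left them, time stands still between calls to the robot, and variables do not carry over. Pictures are saved under pics/ and viewed, and the job is handed in when it is done.

Besides the shell and the picture viewer there is one more tool, called after "Request:" as a command line: name --argument value ..., lists and objects as JSON in quotes. carry_out: Moves the arm, as the interface text tells. Its arguments: {"type":"object","properties":{"commands":{"type":"array"},"grip_force":{"type":"number"}},"required":["commands"]}

```bash
ls; mkdir -p pics
python3 - <<'E'
from bench import ctrl,get_image,camera_info
import cv2
for n in("scene","top"):
    cv2.imwrite(f"pics/{n}0.png",get_image(n)[:,:,::-1]); c=camera_info(n); print(n,c)
print(ctrl.get_state())
E
```

```text
pics
scene {'intrinsics': array([[517.66035467,   0.        , 319.58852308],
       [  0.        , 517.66035467, 199.86749751],
       [  0.        ,   0.        ,   1.        ]]), 'k1': -0.05559339153111256, 'R': array([[-0.36362161,  0.93141312,  0.01577744],
       [ 0.7861894 ,  0.31592352, -0.53112952],
       [-0.49968546, -0.18072612, -0.84714374]]), 't': array([ 0.17735391, -0.35095041,  1.69146496])}
top {'intrinsics': array([[464.6349515 ,   0.        , 326.59546043],
       [  0.        , 464.6349515 , 202.73039709],
       [  0.        ,   0.        ,   1.        ]]), 'k1': -0.0793586005502188, 'R': array([[-0.00725559, -0.99986432, -0.01478863],
       [-0.99312102,  0.00893348, -0.11675118],
       [ 0.11686745,  0.0138398 , -0.99305109]]), 't': array([0.0198126 , 0.49072685, 1.43021796])}
{'time': 0.1, 'joint_positions': array([ 1.30609569,  0.32172332, -0.070088  ,  1.45154236,  0.02257864,
        1.37082798, -0.05692866]), 'qd': array([ 5.49569960e-04, -3.36375325e-04,  1.38472276e-03, -3.66463664e-03,
       -3.22686056e-05, -5.81682497e-04, -5.81094920e-04]), 'joint_torque': array([-3.80070742e-04, -4.92570984e+01, -4.05974826e-01, -3.13397741e+01,
       -6.40125596e-02,  3.94741085e-02,  8.33781769e-05]), 'position': array([ 0.17870604, -0.62442976,  0.22159286]), 'tool_rot': array([-3.10944836e+00, -4.36284328e-01,  4.86913110e-04]), 'ft_force': array([ 0.49551158,  0.90924906, -0.30467076]), 'torque': array([ 0.0018673 ,  0.02542119, -0.00112099]), 'grip_width': 0.9997067179791231}
```

View pics/top0.png

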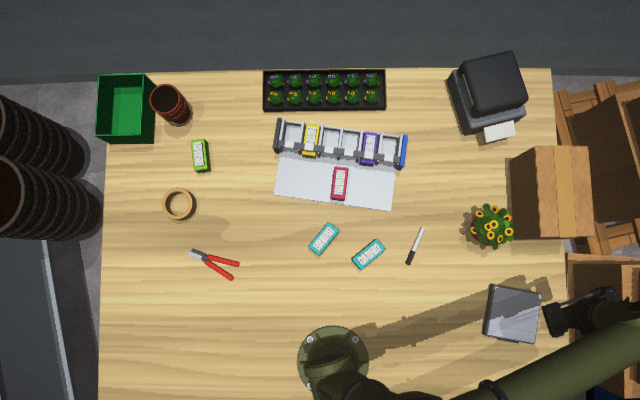

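View pics/scene0.png

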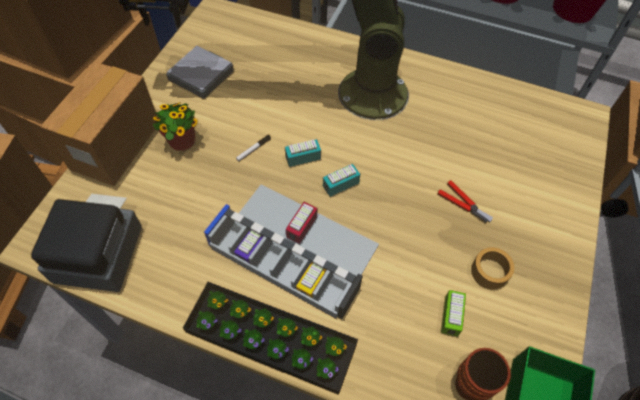

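The top view shows the rack at about (341,145), with its blue end plate at (403,150) on the robot's right. The magenta magazine is on the shelf at (341,183). Possible look-alikes are the turquoise boxes at (323,238) and (368,254), violet at (370,148), yellow at (311,140), green at (200,155) and the pansy pot at (490,228). I choose the magenta one at (341,183) and will check it in a crop.

Run:
```python
import cv2
i=cv2.imread("pics/top0.png")
cv2.imwrite("pics/topc.png",cv2.resize(i[110:220,265:415],None,fx=5.3,fy=5.3,interpolation=cv2.INTER_CUBIC))
i=cv2.imread("pics/scene0.png")
cv2.imwrite("pics/scc.png",cv2.resize(i[180:320,195:385],None,fx=4.2,fy=4.2,interpolation=cv2.INTER_CUBIC))
```

```text
(no output)
```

View pics/topc.png

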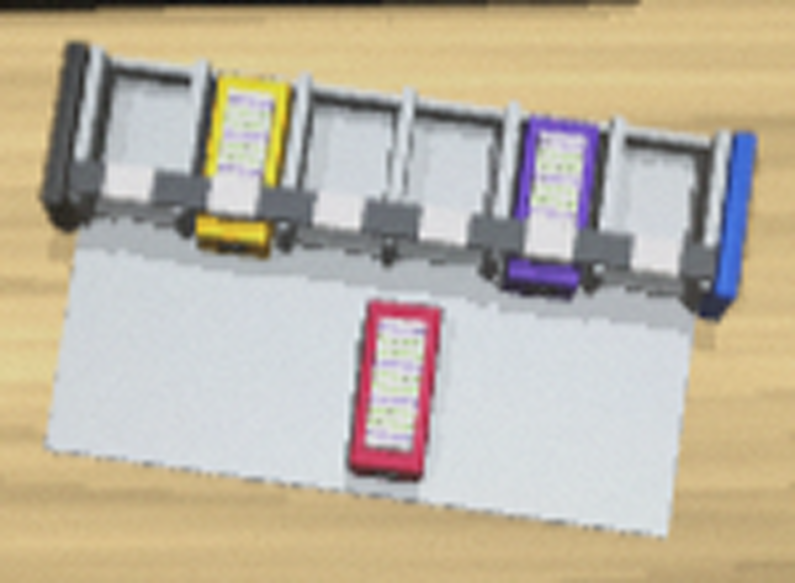

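View pics/scc.png

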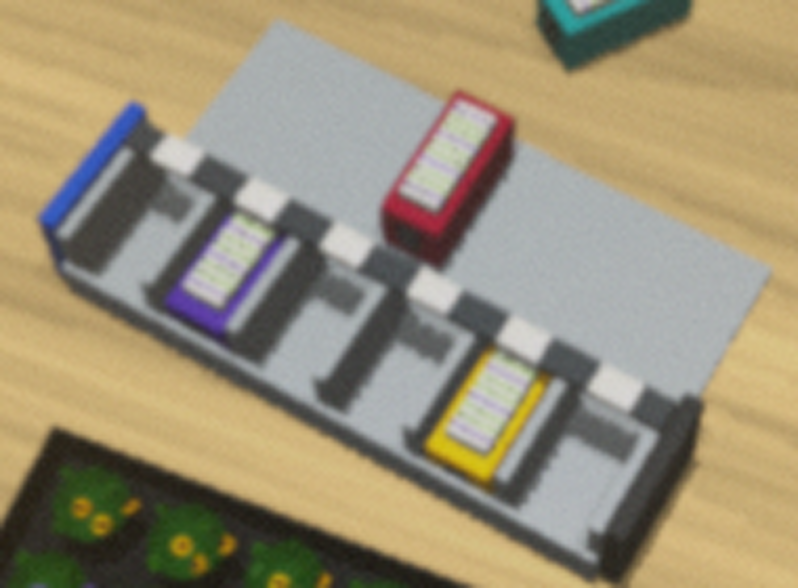

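The crops confirm it: the magenta box is the only one on the shelf, at crop (395,390). Blue is on the right, and violet sits in the second gap from blue. The six tickets are clear in both views. Next I'll measure.

```bash
cat > h.py <<'E'
import numpy as np, cv2
from scipy.optimize import least_squares
from bench import ctrl,get_image,camera_info
def proj(c,P):
    P=np.atleast_2d(P); q=P@c["R"].T+c["t"]; s=q[:,:2]/q[:,2:]
    s=s*(1+c["k1"]*(s**2).sum(1,keepdims=True)); K=c["intrinsics"]
    return s*[K[0,0],K[1,1]]+K[:2,2]
def uncrop(p,f,off): return (np.array(p,float)+.5)/f-.5+np.array(off)
def M(p,z0=0): # x,y,yaw
    c,s=np.cos(p[2]),np.sin(p[2]); R=np.array([[c,-s],[s,c]])
    return lambda L: np.c_[np.array(L)[:,:2]@R.T+p[:2], np.array(L)[:,2]+z0]
E
python3 - <<'E'
from h import *
T=camera_info("top");S=camera_info("scene")
tp=uncrop([(657,254),(550,240),(445,225),(339,210),(236,195),(129,182)],5.3,(265,110))
sp=uncrop([(178,153),(262,199),(347,244),(434,290),(525,338),(616,388)],4.2,(195,180))
L=[(.024,y,.076) for y in (-.155,-.093,-.031,.031,.093,.155)]
fs={'top':lambda p:(proj(T,M(p)(L))-tp).ravel(),'scene':lambda p:(proj(S,M(p)(L))-sp).ravel()}
fs['both']=lambda p:np.r_[fs['top'](p),fs['scene'](p)]
for n,f in fs.items():
    r=least_squares(f,[.65,0,0],x_scale=.01); print(n,r.x.round(4),abs(r.fun).max().round(2))
rk=r.x
t3=uncrop([(368,302),(441,306),(424,468),(353,462)],5.3,(265,110))
s3=uncrop([(462,92),(514,122),(437,222),(384,199)],4.2,(195,180))
# top corners order: far-left, far-right, near-right, near-left
B=[(.05,.022,.048),(.05,-.022,.048),(-.05,-.022,.048),(-.05,.022,.048)]
# scene seen from the far side: (462,92)=near,right ; (514,122)=near,left;(437,222)=far,left;(384,199)=far,right
o=[2,3,0,1]
ft=lambda p:(proj(T,M(p,.004)(B))-t3).ravel()
fc=lambda p:(proj(S,M(p,.004)(np.array(B)[o]))-s3).ravel()
for f in(ft,fc,lambda p:np.r_[ft(p),fc(p)]):
    m=least_squares(f,[.55,0,0],x_scale=.01); print('mag',m.x.round(4),abs(m.fun).max().round(2))
m=m.x
c,s=np.cos(rk[2]),np.sin(rk[2]);d=m[:2]-rk[:2]
print('mag in rack',c*d[0]+s*d[1],-s*d[0]+c*d[1],m[2]-rk[2])
print('strips',M(rk)(L).round(4))
print(M(rk)([(.055,-.031,.004),(-.13,-.19,0),(-.13,.19,0)]).round(4))
E
```

```text
top [ 0.6229 -0.0194 -0.1507] 0.34
scene [ 0.6238 -0.0221 -0.153 ] 0.2
both [ 0.6235 -0.021  -0.1519] 0.7
mag [ 0.5524 -0.0248 -0.1039] 0.92
mag [ 0.5508 -0.0273 -0.1711] 2.59
mag [ 0.5516 -0.0262 -0.1407] 3.05
mag in rack -0.07021543471582474 -0.01596667287163525 0.011229161484898442
strips [[ 0.6237 -0.1779  0.076 ]
 [ 0.6331 -0.1166  0.076 ]
 [ 0.6425 -0.0553  0.076 ]
 [ 0.6519  0.006   0.076 ]
 [ 0.6613  0.0673  0.076 ]
 [ 0.6706  0.1286  0.076 ]]
[[ 0.6731 -0.06    0.004 ]
 [ 0.4662 -0.1892  0.    ]
 [ 0.5237  0.1865  0.    ]]
```

```bash
cat >> h.py <<'E'
from scipy.spatial.transform import Rotation as Ro
def go(xyz,yaw):
    s=ctrl.get_state(); R=Ro.from_rotvec(s["tool_rot"])
    d=R.inv().apply(np.array(xyz)-s["position"])
    D=Ro.from_matrix([[np.cos(yaw),np.sin(yaw),0],[np.sin(yaw),-np.cos(yaw),0],[0,0,-1]])
    print('t',s["time"],'pos',s["position"].round(4),'F',s["ft_force"].round(2),'shift',d.round(4),'rot',(R.inv()*D).as_rotvec().round(4))
E
python3 - <<'E'
from h import *
go((.6237,-.1779,.15),1.419)
go((.50,-.30,.25),1.419)
print(camera_info("wrist"))
E
```

```text
t 0.1 pos [ 0.1787 -0.6244  0.2216] F [ 0.5   0.91 -0.3 ] shift [ 0.5507 -0.3067  0.0721] rot [-1.6000e-03 -9.0000e-04 -1.1402e+00]
t 0.1 pos [ 0.1787 -0.6244  0.2216] F [ 0.5   0.91 -0.3 ] shift [ 0.3982 -0.2235 -0.0281] rot [-1.6000e-03 -9.0000e-04 -1.1402e+00]
{'intrinsics': array([[298.14429593,   0.        , 316.98532056],
       [  0.        , 298.14429593, 202.3945874 ],
       [  0.        ,   0.        ,   1.        ]]), 'k1': -0.0387239378477116, 'R': array([[ 0.27545268, -0.96131145, -0.00247441],
       [-0.92425957, -0.2655419 ,  0.27428404],
       [-0.26432945, -0.07326528, -0.96164554]]), 't': array([-0.64798519, -0.03286974,  0.39177011])}
```

Request:
carry_out --commands '[{"tx": 0.05, "ty": -0.028, "tz": -0.02, "rz": -0.14, "jaw": 0}, {"tx": 0.1, "ty": -0.056, "tz": -0.028, "rz": -0.28, "jaw": 0}, {"tx": 0.15, "ty": -0.084, "tz": -0.028, "rz": -0.42, "jaw": 0}, {"tx": 0.2, "ty": -0.112, "tz": -0.028, "rz": -0.57, "jaw": 0}, {"tx": 0.25, "ty": -0.14, "tz": -0.028, "rz": -0.71, "jaw": 0}, {"tx": 0.3, "ty": -0.168, "tz": -0.028, "rz": -0.85, "jaw": 0}, {"tx": 0.35, "ty": -0.196, "tz": -0.028, "rz": -1.0, "jaw": 0}, {"tx": 0.398, "ty": -0.2235, "tz": -0.028, "rz": -1.14, "jaw": 0}, {"tx": 0.398, "ty": -0.2235, "tz": -0.028, "rz": -1.14, "jaw": 0}, {"tx": 0.398, "ty": -0.2235, "tz": -0.028, "rz": -1.14, "jaw": 0}]' --grip_force 10

```text
invalid input
```

Run:
```python
from h import *
go((.6237,-.1779,.11),1.419)
cv2.imwrite("pics/w1.png",get_image("wrist")[:,:,::-1]); print(ctrl.get_state()["joint_positions"].round(2))
```

```text
t 0.1 pos [ 0.1787 -0.6244  0.2216] F [ 0.5   0.91 -0.3 ] shift [ 0.5507 -0.3066  0.1121] rot [-1.6000e-03 -9.0000e-04 -1.1402e+00]
[ 1.31  0.32 -0.07  1.45  0.02  1.37 -0.06]
```

View pics/w1.png

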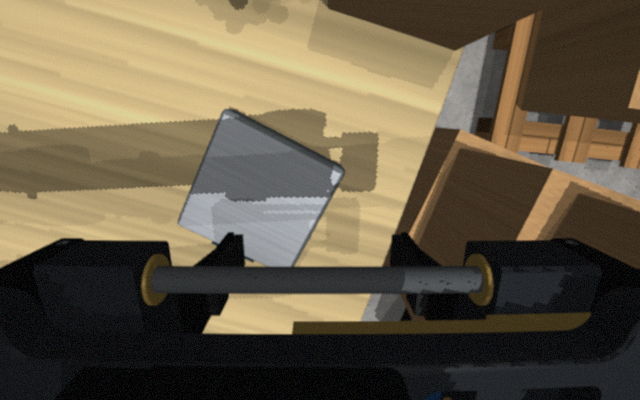

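The call was refused and the arm hasn't moved; the wrist view still shows the grey box under it at (265,190). I'll give every key.

Request:
carry_out --commands '[{"tx": 0.05, "ty": -0.028, "tz": -0.02, "rx": 0, "ry": 0, "rz": -0.14, "jaw": 0}, {"tx": 0.1, "ty": -0.056, "tz": -0.028, "rx": 0, "ry": 0, "rz": -0.28, "jaw": 0}, {"tx": 0.15, "ty": -0.084, "tz": -0.028, "rx": 0, "ry": 0, "rz": -0.42, "jaw": 0}, {"tx": 0.2, "ty": -0.112, "tz": -0.028, "rx": 0, "ry": 0, "rz": -0.57, "jaw": 0}, {"tx": 0.25, "ty": -0.14, "tz": -0.028, "rx": 0, "ry": 0, "rz": -0.71, "jaw": 0}, {"tx": 0.3, "ty": -0.168, "tz": -0.028, "rx": 0, "ry": 0, "rz": -0.85, "jaw": 0}, {"tx": 0.35, "ty": -0.196, "tz": -0.028, "rx": 0, "ry": 0, "rz": -1.0, "jaw": 0}, {"tx": 0.398, "ty": -0.2235, "tz": -0.028, "rx": 0, "ry": 0, "rz": -1.14, "jaw": 0}, {"tx": 0.398, "ty": -0.2235, "tz": -0.028, "rx": 0, "ry": 0, "rz": -1.14, "jaw": 0}, {"tx": 0.398, "ty": -0.2235, "tz": -0.028, "rx": 0, "ry": 0, "rz": -1.14, "jaw": 0}]' --grip_force 10

```text
time: 1.4
position: [0.4994, -0.301, 0.2502]
tool_rot: [-2.384, -2.045, 0.002]
ft_force: [-0.4, 0.3, 0.6]
grip_width: 0.021
```

Run:
```python
from h import *
go((.6237,-.1779,.11),1.419)
cv2.imwrite("pics/w2.png",get_image("wrist")[:,:,::-1]); print(ctrl.get_state()["joint_positions"].round(2))
```

```text
t 1.4 pos [ 0.4994 -0.301   0.2502] F [-0.42  0.34  0.58] shift [0.1407 0.1042 0.14  ] rot [-0.001   0.0006 -0.0009]
[ 0.9   0.2  -0.46  1.57  0.09  1.4   0.27]
```

View pics/w2.png

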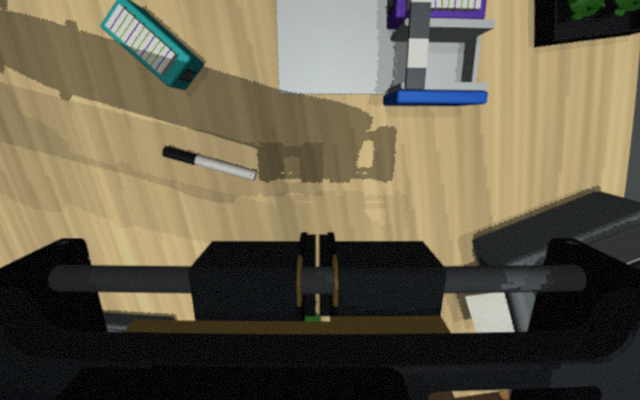

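The wrist view looks along tool +x. It shows the blue plate at (435,97), the first ticket at (418,50) and the marker at (210,163). Next I go over the first ticket.

Request:
carry_out --commands '[{"tx": 0.047, "ty": 0.035, "tz": 0.02, "rx": 0, "ry": 0, "rz": 0, "jaw": 0}, {"tx": 0.094, "ty": 0.07, "tz": 0.05, "rx": 0, "ry": 0, "rz": 0, "jaw": 0}, {"tx": 0.141, "ty": 0.104, "tz": 0.1, "rx": 0, "ry": 0, "rz": 0, "jaw": 0}, {"tx": 0.141, "ty": 0.104, "tz": 0.13, "rx": 0, "ry": 0, "rz": 0, "jaw": 0}, {"tx": 0.141, "ty": 0.104, "tz": 0.13, "rx": 0, "ry": 0, "rz": 0, "jaw": 0}, {"tx": 0.141, "ty": 0.104, "tz": 0.13, "rx": 0, "ry": 0, "rz": 0, "jaw": 0}]'

```text
time: 2.2
position: [0.624, -0.1797, 0.122]
tool_rot: [2.386, 2.041, -0.001]
ft_force: [-0.5, 0.0, 0.9]
grip_width: 0.0
```

Run:
```python
from h import *
go((.6237,-.1779,.076),1.419)
cv2.imwrite("pics/w3.png",get_image("wrist")[:,:,::-1])
C=camera_info("wrist"); L=[(.024,y,.076) for y in (-.155,-.093,-.031,.031,.093,.155)]
print(proj(C,M([.6235,-.021,-.1519])(L)).round())
B=[(.05,.022,.048),(.05,-.022,.048),(-.05,-.022,.048),(-.05,.022,.048)]
print(proj(C,M([.5516,-.0262,-.12],.004)(B)).round())
```

```text
t 2.2 pos [ 0.624  -0.1797  0.122 ] F [-0.52  0.01  0.95] shift [ 0.0018 -0.0006  0.046 ] rot [ 0.0013  0.0017 -0.0036]
[[ 315.  222.]
 [ 314.  137.]
 [ 314.   38.]
 [ 313.  -75.]
 [ 313. -197.]
 [ 312. -314.]]
[[248. -14.]
 [254.  55.]
 [119.  62.]
 [107.  -4.]]
```

View pics/w3.png

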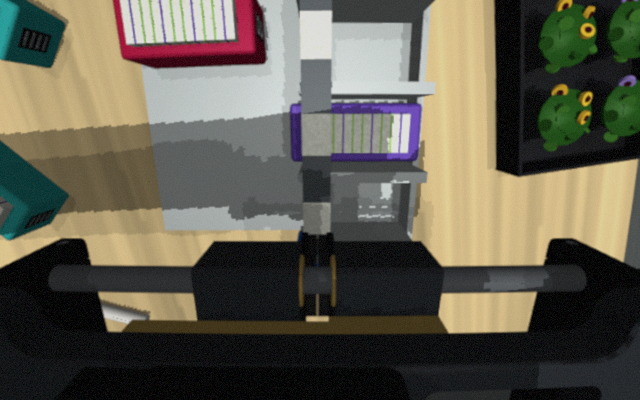

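The tickets appear at (317,218), (316,136) and (315,38), within about 4 px of the prediction, and the magenta box is at (195,30). Now I'll lower onto ticket 1.

Request:
carry_out --commands '[{"tx": 0.002, "ty": 0, "tz": 0.02, "rx": 0, "ry": 0, "rz": 0, "jaw": 0}, {"tx": 0.002, "ty": 0, "tz": 0.036, "rx": 0, "ry": 0, "rz": 0, "jaw": 0}, {"tx": 0.002, "ty": 0, "tz": 0.041, "rx": 0, "ry": 0, "rz": 0, "jaw": 0}, {"tx": 0.002, "ty": 0, "tz": 0.044, "rx": 0, "ry": 0, "rz": 0, "jaw": 0}, {"tx": 0.002, "ty": 0, "tz": 0.045, "rx": 0, "ry": 0, "rz": 0, "jaw": 0}]'

```text
time: 2.88
position: [0.6238, -0.1749, 0.0765]
tool_rot: [-2.383, -2.046, 0.002]
ft_force: [-5.2, 0.7, 7.3]
grip_width: 0.004
```

Request:
carry_out --commands '[{"tx": 0, "ty": 0, "tz": 0, "rx": 0, "ry": 0, "rz": 0, "jaw": 0}, {"tx": 0.015, "ty": 0, "tz": 0, "rx": 0, "ry": 0, "rz": 0, "jaw": 0}, {"tx": 0.03, "ty": 0, "tz": 0, "rx": 0, "ry": 0, "rz": 0, "jaw": 0}, {"tx": 0.045, "ty": 0, "tz": 0, "rx": 0, "ry": 0, "rz": 0, "jaw": 0}, {"tx": 0.06, "ty": 0, "tz": 0, "rx": 0, "ry": 0, "rz": 0, "jaw": 0}, {"tx": 0.06, "ty": 0, "tz": 0, "rx": 0, "ry": 0, "rz": 0, "jaw": 0}, {"tx": 0.06, "ty": 0, "tz": 0, "rx": 0, "ry": 0, "rz": 0, "jaw": 0}]'

```text
time: 3.75
position: [0.6347, -0.1119, 0.0765]
tool_rot: [-2.38, -2.049, -0.006]
ft_force: [0.4, 2.5, 5.4]
grip_width: 0.005
```

Run:
```python
from h import *
go((.6331,-.1166,.076),1.419)
go((.6425,-.0553,.076),1.419)
```

```text
t 3.75 pos [ 0.6347 -0.1119  0.0765] F [0.43 2.46 5.41] shift [-0.0049 -0.0009  0.0005] rot [ 0.0018 -0.0033  0.0026]
t 3.75 pos [ 0.6347 -0.1119  0.0765] F [0.43 2.46 5.41] shift [ 0.0572 -0.0008  0.0007] rot [ 0.0018 -0.0033  0.0026]
```

Request:
carry_out --commands '[{"tx": -0.004, "ty": 0, "tz": 0, "rx": 0, "ry": 0, "rz": 0, "jaw": 0}, {"tx": 0.011, "ty": 0, "tz": 0, "rx": 0, "ry": 0, "rz": 0, "jaw": 0}, {"tx": 0.026, "ty": 0, "tz": 0, "rx": 0, "ry": 0, "rz": 0, "jaw": 0}, {"tx": 0.041, "ty": 0, "tz": 0.0005, "rx": 0, "ry": 0, "rz": 0, "jaw": 0}, {"tx": 0.056, "ty": 0, "tz": 0.0005, "rx": 0, "ry": 0, "rz": 0, "jaw": 0}, {"tx": 0.056, "ty": 0, "tz": 0.0005, "rx": 0, "ry": 0, "rz": 0, "jaw": 0}, {"tx": 0.056, "ty": 0, "tz": 0.0005, "rx": 0, "ry": 0, "rz": 0, "jaw": 0}]'

```text
time: 4.62
position: [0.6434, -0.0587, 0.0765]
tool_rot: [2.381, 2.047, 0.004]
ft_force: [0.2, -1.2, 8.0]
grip_width: 0.007
```

Run:
```python
from h import *
go((.6425,-.0553,.076),1.419)
cv2.imwrite("pics/w4.png",get_image("wrist")[:,:,::-1])
```

```text
t 4.625 pos [ 0.6434 -0.0587  0.0765] F [ 0.16 -1.24  8.  ] shift [ 0.0033 -0.0014  0.0005] rot [ 0.0028 -0.0011  0.0011]
```

View pics/w4.png

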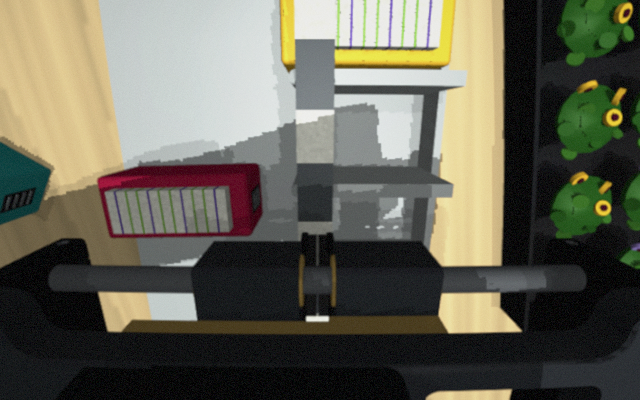

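The finger is on the third ticket at 8 N, with the blue side behind it, and the magazine hasn't moved. I'll lift, turn to the rack's direction and back off to look at it.

Run:
```python
from h import *
go((.46,-.01,.22),-.152)
```

```text
t 4.675 pos [ 0.6433 -0.0587  0.0765] F [ 0.7  -1.51  8.4 ] shift [ 0.0208 -0.1882 -0.144 ] rot [ 1.300e-03 -3.100e-03  1.572e+00]
```

Request:
carry_out --commands '[{"tx": 0, "ty": 0, "tz": -0.04, "rx": 0, "ry": 0, "rz": 0, "jaw": 0}, {"tx": 0, "ty": -0.01, "tz": -0.09, "rx": 0, "ry": 0, "rz": 0.1, "jaw": 0}, {"tx": 0.005, "ty": -0.04, "tz": -0.13, "rx": 0, "ry": 0, "rz": 0.28, "jaw": 0}, {"tx": 0.01, "ty": -0.08, "tz": -0.144, "rx": 0, "ry": 0, "rz": 0.46, "jaw": 0}, {"tx": 0.015, "ty": -0.12, "tz": -0.144, "rx": 0, "ry": 0, "rz": 0.64, "jaw": 0}, {"tx": 0.02, "ty": -0.16, "tz": -0.144, "rx": 0, "ry": 0, "rz": 0.82, "jaw": 0}, {"tx": 0.021, "ty": -0.188, "tz": -0.144, "rx": 0, "ry": 0, "rz": 1.0, "jaw": 0}, {"tx": 0.021, "ty": -0.188, "tz": -0.144, "rx": 0, "ry": 0, "rz": 1.18, "jaw": 0}, {"tx": 0.021, "ty": -0.188, "tz": -0.144, "rx": 0, "ry": 0, "rz": 1.36, "jaw": 0}, {"tx": 0.021, "ty": -0.188, "tz": -0.144, "rx": 0, "ry": 0, "rz": 1.54, "jaw": 0}, {"tx": 0.021, "ty": -0.188, "tz": -0.144, "rx": 0, "ry": 0, "rz": 1.572, "jaw": 0}, {"tx": 0.021, "ty": -0.188, "tz": -0.144, "rx": 0, "ry": 0, "rz": 1.572, "jaw": 0}]'

```text
time: 6.18
position: [0.4591, -0.0102, 0.2186]
tool_rot: [-3.132, 0.235, 0.001]
ft_force: [0.8, 0.1, 0.0]
grip_width: 0.004
```

Run:
```python
from h import *
go((.46,-.01,.22),-.152)
I=get_image("wrist")[:,:,::-1]; cv2.imwrite("pics/w5.png",I)
np.save("c5.npy",camera_info("wrist"),allow_pickle=True); print(ctrl.get_state()["joint_positions"].round(2))
```

```text
t 6.175 pos [ 0.4591 -0.0102  0.2186] F [0.84 0.1  0.  ] shift [ 0.0009 -0.0004 -0.0014] rot [-0.0005  0.0009  0.0022]
[ 0.55 -0.07 -0.55  1.89 -0.04  1.32 -1.71]
```

View pics/w5.png

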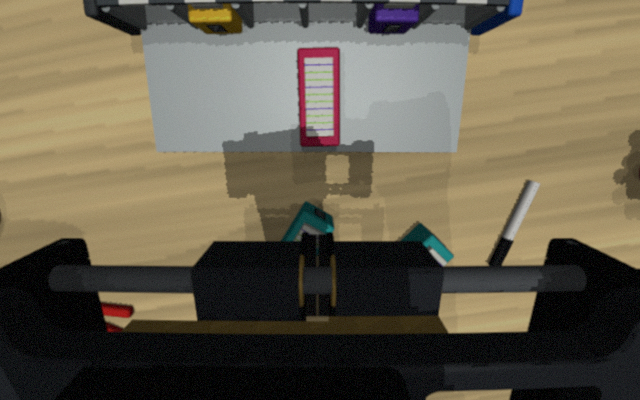

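Run:
```python
from h import *
i=cv2.imread("pics/w5.png"); cv2.imwrite("pics/w5c.png",cv2.resize(i[0:160,250:440],None,fx=3.7,fy=3.7,interpolation=cv2.INTER_CUBIC))
cv2.imwrite("pics/w5d.png",cv2.resize(i[35:160,270:370],None,fx=4.8,fy=4.8,interpolation=cv2.INTER_CUBIC))
```

```text
(no output)
```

View pics/w5d.png

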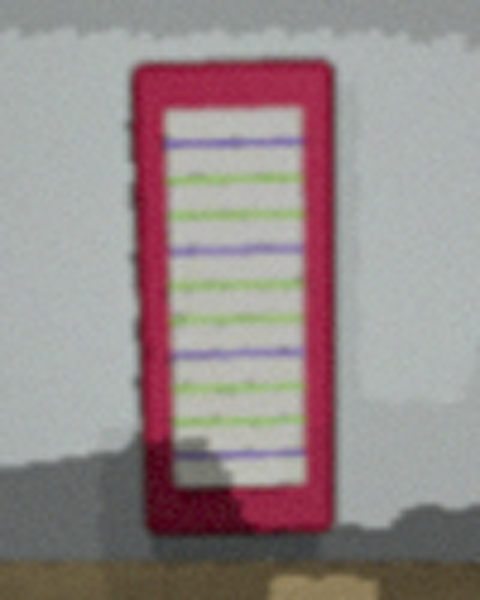

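View pics/w5c.png

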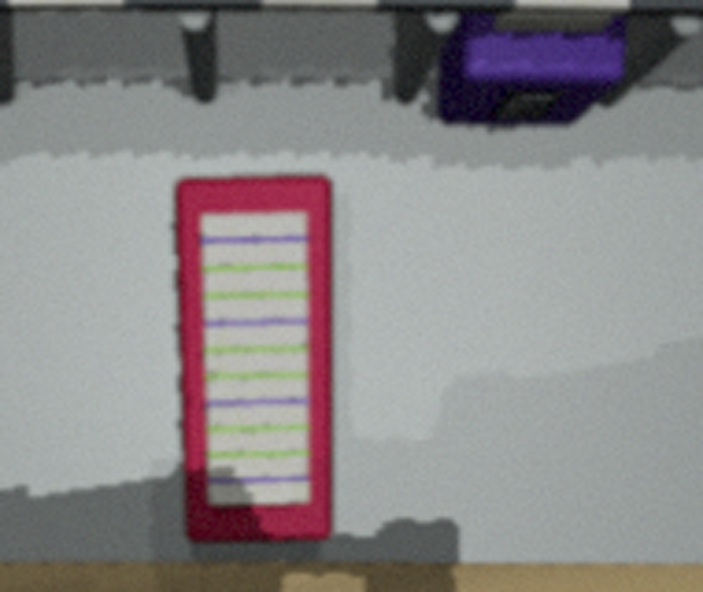

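The crop shows the magazine's top outline with corners at (132,62), (333,62), (335,533) and (145,533). The two divider feet either side of the target gap are at about (204,97) and (407,100).

Run:
```python
from h import *
C=np.load("c5.npy",allow_pickle=True).item()
px=uncrop([(133,62),(333,62),(335,533),(146,533)],4.8,(270,35))
B=[(.05,.022,.048),(.05,-.022,.048),(-.05,-.022,.048),(-.05,.022,.048)]
m=least_squares(lambda p:(proj(C,M(p,.004)(B))-px).ravel(),[.55,0,0],x_scale=.01)
print(m.x.round(4),m.fun.round(2)); m=m.x
rk=np.array([.6235,-.021,-.1519])
print('div',((proj(C,M(rk)([(.01,0,.004),(.01,-.062,.004)]))-[250,0]+.5)*3.7-.5).round(), 'seen (204,97),(407,100)')
c,s=np.cos(rk[2]),np.sin(rk[2]);d=m[:2]-rk[:2]
print('mag in rack',c*d[0]+s*d[1],-s*d[0]+c*d[1],m[2]-rk[2])
```

```text
[ 0.5529 -0.0252 -0.1348] [-0.84 -0.43  1.1  -1.15  0.32  0.64 -0.6   1.25]
div [[208. 107.]
 [409. 108.]] seen (204,97),(407,100)
mag in rack -0.06919729932399864 -0.01485941746683575 0.01709864645857012
```

```bash
cat >> h.py <<'E'
RK=np.array([.6235,-.021,-.1519])
def gor(x,y,z): go(M(RK)([(x,y,z)])[0],RK[2])
def cur():
    p=ctrl.get_state()["position"];c,s=np.cos(RK[2]),np.sin(RK[2]);d=p[:2]-RK[:2];print('tcp in rack',round(c*d[0]+s*d[1],4),round(-s*d[0]+c*d[1],4),round(p[2],4))
E
python3 - <<'E'
from h import *
cur();gor(-.069,.042,.10);gor(-.069,.042,.018)
E
```

```text
tcp in rack -0.1641 -0.0144 0.2187
t 6.225 pos [ 0.4591 -0.0104  0.2187] F [-0.43 -0.41  0.26] shift [ 0.0953 -0.0562  0.1186] rot [-0.0004  0.0007  0.0018]
t 6.225 pos [ 0.4591 -0.0104  0.2187] F [-0.43 -0.41  0.26] shift [ 0.0953 -0.0562  0.2006] rot [-0.0004  0.0007  0.0018]
```

Request:
carry_out --commands '[{"tx": 0.03, "ty": -0.03, "tz": 0.02, "rx": 0, "ry": 0, "rz": 0, "jaw": 0}, {"tx": 0.065, "ty": -0.056, "tz": 0.05, "rx": 0, "ry": 0, "rz": 0, "jaw": 0}, {"tx": 0.095, "ty": -0.056, "tz": 0.09, "rx": 0, "ry": 0, "rz": 0, "jaw": 0}, {"tx": 0.095, "ty": -0.056, "tz": 0.12, "rx": 0, "ry": 0, "rz": 0, "jaw": 0}, {"tx": 0.095, "ty": -0.056, "tz": 0.15, "rx": 0, "ry": 0, "rz": 0, "jaw": 0}, {"tx": 0.095, "ty": -0.056, "tz": 0.18, "rx": 0, "ry": 0, "rz": 0, "jaw": 0}, {"tx": 0.095, "ty": -0.056, "tz": 0.2, "rx": 0, "ry": 0, "rz": 0, "jaw": 0}, {"tx": 0.095, "ty": -0.056, "tz": 0.2, "rx": 0, "ry": 0, "rz": 0, "jaw": 0}]'

```text
time: 7.22
position: [0.5605, 0.0298, 0.0176]
tool_rot: [-3.132, 0.239, 0.005]
ft_force: [0.7, -0.2, 0.6]
grip_width: 0.006
```

Run:
```python
from h import *
cur();gor(-.069,.006,.018)
cv2.imwrite("pics/w6.png",get_image("wrist")[:,:,::-1])
cv2.imwrite("pics/t6.png",cv2.resize(get_image("top")[110:220,265:415,::-1],None,fx=5.3,fy=5.3,interpolation=cv2.INTER_CUBIC))
```

```text
tcp in rack -0.07 0.0407 0.0176
t 7.225 pos [0.5605 0.0298 0.0176] F [ 0.68 -0.17  0.56] shift [ 0.001   0.0347 -0.0004] rot [ 0.0001  0.0033 -0.0005]
```

View pics/w6.png

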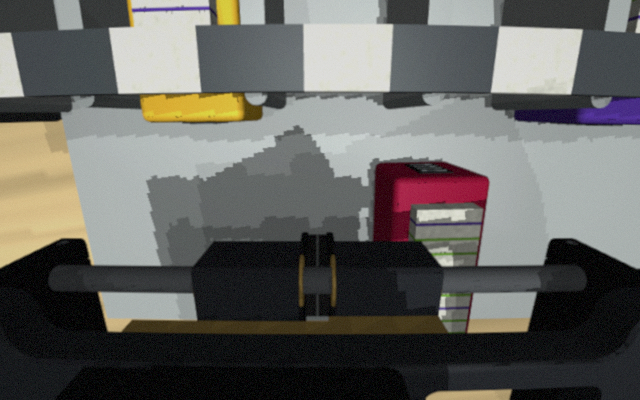

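View pics/t6.png

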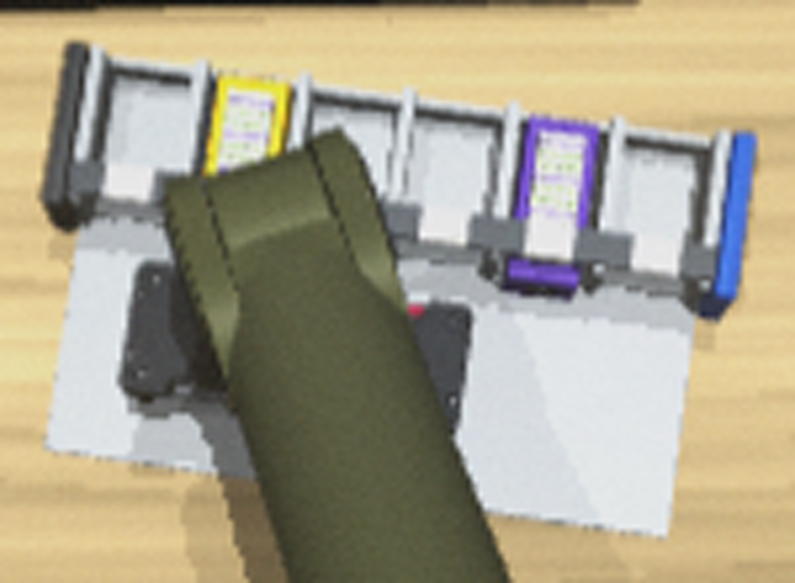

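The closed fingers stand left of the magazine at about (318,260), and its front is at (430,180), right of the divider foot at (430,98). I'll push it sideways toward the blue end.

Request:
carry_out --commands '[{"tx": 0.001, "ty": 0.006, "tz": 0, "rx": 0, "ry": 0, "rz": 0, "jaw": 0}, {"tx": 0.001, "ty": 0.012, "tz": 0, "rx": 0, "ry": 0, "rz": 0, "jaw": 0}, {"tx": 0.001, "ty": 0.017, "tz": 0, "rx": 0, "ry": 0, "rz": 0, "jaw": 0}, {"tx": 0.001, "ty": 0.021, "tz": 0, "rx": 0, "ry": 0, "rz": 0, "jaw": 0}, {"tx": 0.001, "ty": 0.025, "tz": 0, "rx": 0, "ry": 0, "rz": 0, "jaw": 0}, {"tx": 0.001, "ty": 0.029, "tz": 0, "rx": 0, "ry": 0, "rz": 0, "jaw": 0}, {"tx": 0.001, "ty": 0.032, "tz": 0, "rx": 0, "ry": 0, "rz": 0, "jaw": 0}, {"tx": 0.001, "ty": 0.034, "tz": 0, "rx": 0, "ry": 0, "rz": 0, "jaw": 0}, {"tx": 0.001, "ty": 0.034, "tz": 0, "rx": 0, "ry": 0, "rz": 0, "jaw": 0}]'

```text
time: 8.45
position: [0.5579, -0.0042, 0.0191]
tool_rot: [3.132, -0.241, 0.001]
ft_force: [1.5, 4.1, 3.8]
grip_width: 0.005
```

Run:
```python
from h import *
cur()
cv2.imwrite("pics/w7.png",get_image("wrist")[:,:,::-1])
```

```text
tcp in rack -0.0674 0.0067 0.0191
```

View pics/w7.png

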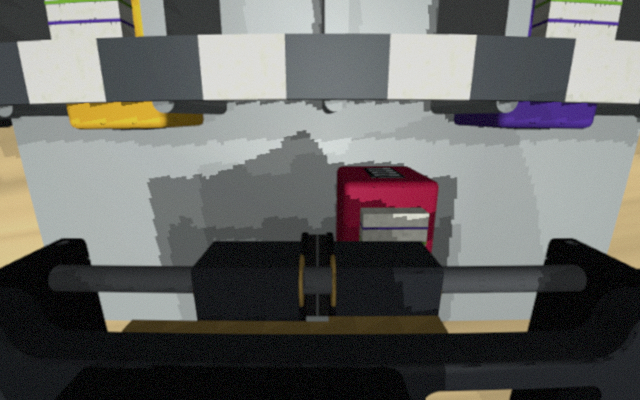

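The magazine moved over, and its front at (388,180) now faces the gap between the divider feet at (330,103) and (507,103). I'll back off, lift and look from behind.

Request:
carry_out --commands '[{"tx": 0, "ty": -0.02, "tz": 0, "rx": 0, "ry": 0, "rz": 0, "jaw": 0}, {"tx": 0, "ty": -0.025, "tz": -0.03, "rx": 0, "ry": 0, "rz": 0, "jaw": 0}, {"tx": 0, "ty": -0.025, "tz": -0.08, "rx": 0, "ry": 0, "rz": 0, "jaw": 0}, {"tx": -0.02, "ty": -0.015, "tz": -0.13, "rx": 0, "ry": 0, "rz": 0, "jaw": 0}, {"tx": -0.06, "ty": 0.01, "tz": -0.17, "rx": 0, "ry": 0, "rz": 0, "jaw": 0}, {"tx": -0.1, "ty": 0.036, "tz": -0.2, "rx": 0, "ry": 0, "rz": 0, "jaw": 0}, {"tx": -0.1, "ty": 0.036, "tz": -0.2, "rx": 0, "ry": 0, "rz": 0, "jaw": 0}, {"tx": -0.1, "ty": 0.036, "tz": -0.2, "rx": 0, "ry": 0, "rz": 0, "jaw": 0}]'

```text
time: 9.5
position: [0.4527, -0.0253, 0.2183]
tool_rot: [3.131, -0.243, -0.002]
ft_force: [0.0, -0.0, 0.1]
grip_width: 0.005
```

Run:
```python
from h import *
cur()
I=get_image("wrist")[:,:,::-1]
np.save("c8.npy",camera_info("wrist"),allow_pickle=True)
cv2.imwrite("pics/w8.png",I)
cv2.imwrite("pics/w8c.png",cv2.resize(I[0:160,230:420],None,fx=3.7,fy=3.7,interpolation=cv2.INTER_CUBIC))
```

```text
tcp in rack -0.1682 -0.0301 0.2183
```

View pics/w8c.png

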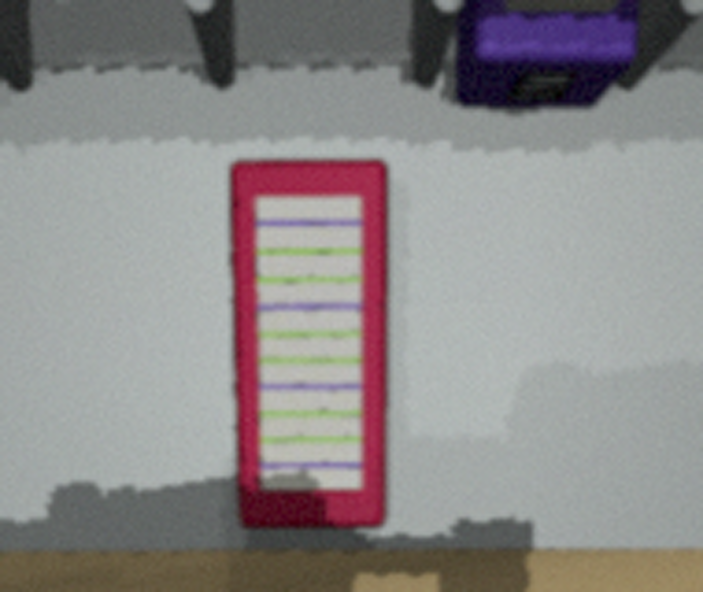

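The magazine's top outline now has corners at (232,162), (386,162), (385,527) and (240,525). The divider feet of the gap are at (222,85) and (430,85).

```bash
cat >> h.py <<'E'
def mag(C,px,rk=RK):
    B=[(.05,.022,.048),(.05,-.022,.048),(-.05,-.022,.048),(-.05,.022,.048)]
    m=least_squares(lambda p:(proj(C,M(p,.004)(B))-px).ravel(),[.55,0,0],x_scale=.01)
    f=m.fun;m=m.x;c,s=np.cos(rk[2]),np.sin(rk[2]);d=m[:2]-rk[:2]
    print('mag in rack',round(c*d[0]+s*d[1],4),round(-s*d[0]+c*d[1],4),round(m[2]-rk[2],4),'res',abs(f).max())
E
python3 - <<'E'
from h import *
C=np.load("c8.npy",allow_pickle=True).item()
mag(C,uncrop([(232,162),(386,162),(385,527),(240,525)],3.7,(230,0)))
print('div',((proj(C,M(RK)([(.01,0,.004),(.01,-.062,.004)]))-[230,0]+.5)*3.7-.5).round())
gor(-.135,-.030,.10);gor(-.142,-.030,.018)
E
```

```text
mag in rack -0.0697 -0.0247 0.0034 res 1.6730000408384456
div [[231.  90.]
 [433.  90.]]
t 9.55 pos [ 0.4528 -0.0246  0.2179] F [ 0.57 -0.69 -0.2 ] shift [0.0335 0.0005 0.1178] rot [ 0.0002  0.0023 -0.0018]
t 9.55 pos [ 0.4528 -0.0246  0.2179] F [ 0.57 -0.69 -0.2 ] shift [0.0266 0.0005 0.1998] rot [ 0.0002  0.0023 -0.0018]
```

The magazine sits at y ≈ -0.025 to -0.026, about 5 mm short of the gap's middle. I'll give it one more small nudge.

Run:
```python
from h import *
gor(-.070,.022,.018);gor(-.070,.002,.018)
```

```text
t 9.55 pos [ 0.4528 -0.0246  0.2179] F [ 0.57 -0.69 -0.2 ] shift [ 0.0985 -0.0517  0.1996] rot [ 0.0002  0.0023 -0.0018]
t 9.55 pos [ 0.4528 -0.0246  0.2179] F [ 0.57 -0.69 -0.2 ] shift [ 0.0986 -0.0317  0.1996] rot [ 0.0002  0.0023 -0.0018]
```

Request:
carry_out --commands '[{"tx": 0.05, "ty": -0.03, "tz": 0.03, "rx": 0, "ry": 0, "rz": 0, "jaw": 0}, {"tx": 0.098, "ty": -0.055, "tz": 0.07, "rx": 0, "ry": 0, "rz": 0, "jaw": 0}, {"tx": 0.098, "ty": -0.056, "tz": 0.11, "rx": 0, "ry": 0, "rz": 0, "jaw": 0}, {"tx": 0.098, "ty": -0.056, "tz": 0.15, "rx": 0, "ry": 0, "rz": 0, "jaw": 0}, {"tx": 0.098, "ty": -0.056, "tz": 0.185, "rx": 0, "ry": 0, "rz": 0, "jaw": 0}, {"tx": 0.098, "ty": -0.056, "tz": 0.2, "rx": 0, "ry": 0, "rz": 0, "jaw": 0}, {"tx": 0.098, "ty": -0.05, "tz": 0.2, "rx": 0, "ry": 0, "rz": 0, "jaw": 0}, {"tx": 0.098, "ty": -0.044, "tz": 0.2, "rx": 0, "ry": 0, "rz": 0, "jaw": 0}, {"tx": 0.098, "ty": -0.039, "tz": 0.2, "rx": 0, "ry": 0, "rz": 0, "jaw": 0}, {"tx": 0.098, "ty": -0.035, "tz": 0.2, "rx": 0, "ry": 0, "rz": 0, "jaw": 0}, {"tx": 0.098, "ty": -0.0315, "tz": 0.2, "rx": 0, "ry": 0, "rz": 0, "jaw": 0}, {"tx": 0.098, "ty": -0.0315, "tz": 0.2, "rx": 0, "ry": 0, "rz": 0, "jaw": 0}]'

```text
time: 11.05
position: [0.5563, -0.0067, 0.0203]
tool_rot: [-3.131, 0.239, -0.005]
ft_force: [2.7, 4.5, 3.4]
grip_width: 0.0
```

Run:
```python
from h import *
cur()
```

```text
tcp in rack -0.0686 0.004 0.0203
```

Request:
carry_out --commands '[{"tx": 0, "ty": -0.02, "tz": 0, "rx": 0, "ry": 0, "rz": 0, "jaw": 0}, {"tx": 0, "ty": -0.025, "tz": -0.03, "rx": 0, "ry": 0, "rz": 0, "jaw": 0}, {"tx": 0, "ty": -0.025, "tz": -0.08, "rx": 0, "ry": 0, "rz": 0, "jaw": 0}, {"tx": -0.02, "ty": -0.015, "tz": -0.13, "rx": 0, "ry": 0, "rz": 0, "jaw": 0}, {"tx": -0.06, "ty": 0.01, "tz": -0.17, "rx": 0, "ry": 0, "rz": 0, "jaw": 0}, {"tx": -0.1, "ty": 0.032, "tz": -0.2, "rx": 0, "ry": 0, "rz": 0, "jaw": 0}, {"tx": -0.1, "ty": 0.032, "tz": -0.2, "rx": 0, "ry": 0, "rz": 0, "jaw": 0}, {"tx": -0.1, "ty": 0.032, "tz": -0.2, "rx": 0, "ry": 0, "rz": 0, "jaw": 0}]'

```text
time: 12.05
position: [0.4512, -0.0249, 0.2187]
tool_rot: [3.131, -0.241, 0.0]
ft_force: [-0.1, -0.5, 0.2]
grip_width: 0.008
```

Run:
```python
from h import *
cur()
I=get_image("wrist")[:,:,::-1]
np.save("c9.npy",camera_info("wrist"),allow_pickle=True)
cv2.imwrite("pics/w9c.png",cv2.resize(I[0:160,230:420],None,fx=3.7,fy=3.7,interpolation=cv2.INTER_CUBIC))
gor(-.142,-.030,.018)
```

```text
tcp in rack -0.1698 -0.0299 0.2187
t 12.1 pos [ 0.4512 -0.0244  0.2182] F [ 0.18  0.21 -0.84] shift [0.0281 0.0006 0.2001] rot [-0.      0.0012 -0.001 ]
```

View pics/w9c.png

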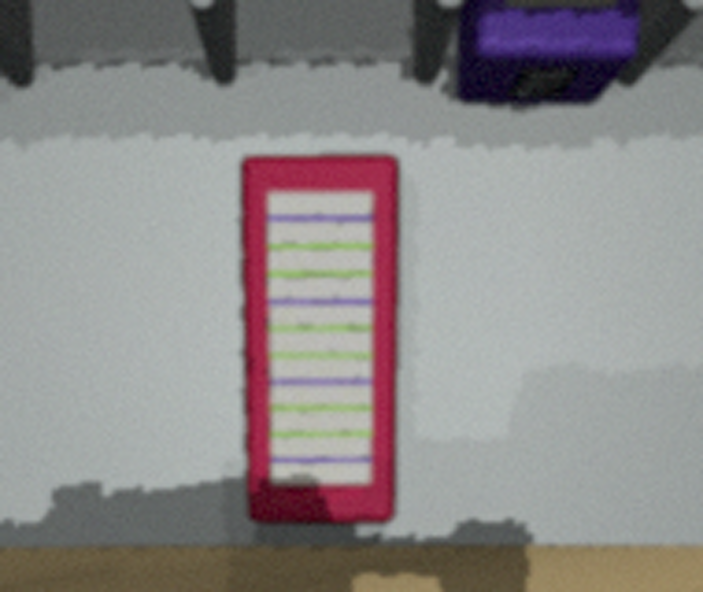

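The magazine is now centred at crop column 320 against the gap's middle at 327, about 2 mm off, and is square to the gap. Before going down behind it I'll check where the turquoise corner is.

Run:
```python
from h import *
T=camera_info("top")
i=cv2.imread("pics/top0.png"); cv2.imwrite("pics/tq.png",cv2.resize(i[190:280,290:400],None,fx=6,fy=6,interpolation=cv2.INTER_CUBIC))
for x,y in((-.155,-.06),(-.155,0),(-.155,-.03),(-.18,-.03)):
  print(x,y,((proj(T,M(RK)([(x,y,.03)]))-[290,190]+.5)*6-.5).round())
```

```text
-0.155 -0.06 [[362. 134.]]
-0.155 0 [[248. 118.]]
-0.155 -0.03 [[305. 126.]]
-0.18 -0.03 [[298. 173.]]
```

View pics/tq.png

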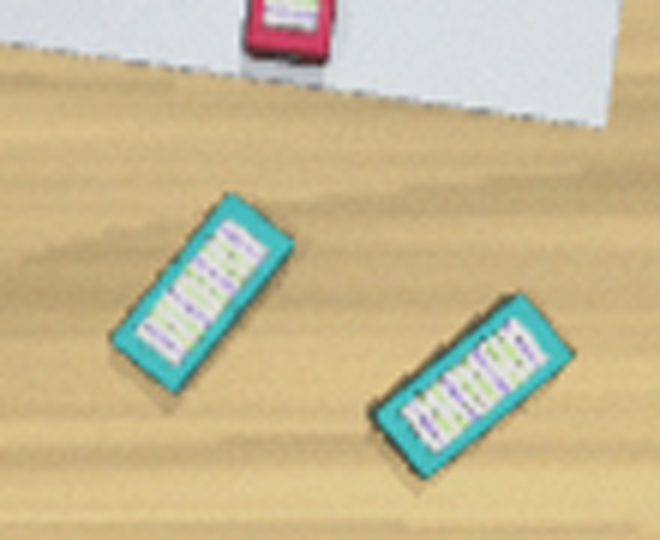

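The turquoise corner at (232,195) is about 30 mm clear of the fingers' place at about row 126. Going down behind the magazine.

Request:
carry_out --commands '[{"tx": 0.027, "ty": 0, "tz": 0.04, "rx": 0, "ry": 0, "rz": 0, "jaw": 0.25}, {"tx": 0.027, "ty": 0, "tz": 0.09, "rx": 0, "ry": 0, "rz": 0, "jaw": 0.25}, {"tx": 0.027, "ty": 0, "tz": 0.14, "rx": 0, "ry": 0, "rz": 0, "jaw": 0.25}, {"tx": 0.027, "ty": 0, "tz": 0.18, "rx": 0, "ry": 0, "rz": 0, "jaw": 0.25}, {"tx": 0.027, "ty": 0, "tz": 0.199, "rx": 0, "ry": 0, "rz": 0, "jaw": 0.25}, {"tx": 0.027, "ty": 0, "tz": 0.199, "rx": 0, "ry": 0, "rz": 0, "jaw": 0.25}]'

```text
time: 12.85
position: [0.4759, -0.027, 0.0171]
tool_rot: [-3.13, 0.237, 0.01]
ft_force: [0.4, -0.3, -0.1]
grip_width: 0.248
```

Run:
```python
from h import *
cur()
cv2.imwrite("pics/w10.png",get_image("wrist")[:,:,::-1])
gor(-.07,-.030,.018);gor(-.0045,-.030,.018)
```

```text
tcp in rack -0.145 -0.0283 0.0171
t 12.9 pos [ 0.4772 -0.0273  0.0186] F [0.22 1.01 0.81] shift [0.0737 0.0016 0.0003] rot [-0.0018  0.0036  0.0002]
t 12.9 pos [ 0.4772 -0.0273  0.0186] F [0.22 1.01 0.81] shift [1.392e-01 1.600e-03 1.000e-04] rot [-0.0018  0.0036  0.0002]
```

View pics/w10.png

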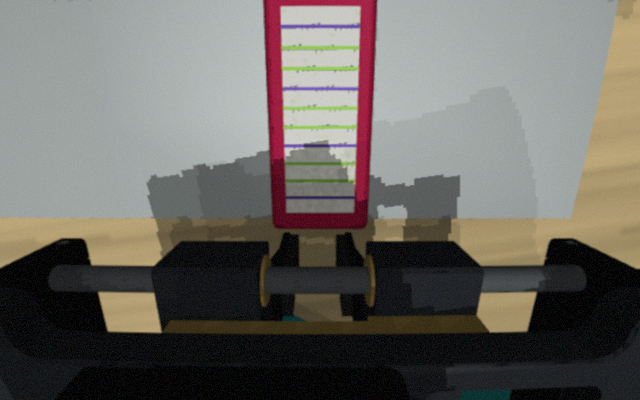

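Both finger tips, at (288,245) and (347,245), are evenly behind the magazine's rear at (320,222). I'll push to the gap mouth.

Request:
carry_out --commands '[{"tx": 0.006, "ty": 0.0015, "tz": 0, "rx": 0, "ry": 0, "rz": 0, "jaw": 0.25}, {"tx": 0.012, "ty": 0.0015, "tz": 0, "rx": 0, "ry": 0, "rz": 0, "jaw": 0.25}, {"tx": 0.018, "ty": 0.0015, "tz": 0, "rx": 0, "ry": 0, "rz": 0, "jaw": 0.25}, {"tx": 0.024, "ty": 0.0015, "tz": 0, "rx": 0, "ry": 0, "rz": 0, "jaw": 0.25}, {"tx": 0.03, "ty": 0.0015, "tz": 0, "rx": 0, "ry": 0, "rz": 0, "jaw": 0.25}, {"tx": 0.036, "ty": 0.0015, "tz": 0, "rx": 0, "ry": 0, "rz": 0, "jaw": 0.25}, {"tx": 0.042, "ty": 0.0015, "tz": 0, "rx": 0, "ry": 0, "rz": 0, "jaw": 0.25}, {"tx": 0.042, "ty": 0.0015, "tz": 0, "rx": 0, "ry": 0, "rz": 0, "jaw": 0.25}]'

```text
time: 13.9
position: [0.5207, -0.0367, 0.0201]
tool_rot: [-3.132, 0.241, -0.004]
ft_force: [0.5, -0.6, 0.2]
grip_width: 0.249
```

Run:
```python
from h import *
cur()
cv2.imwrite("pics/w11.png",get_image("wrist")[:,:,::-1])
gor(-.0045,-.030,.018)
```

```text
tcp in rack -0.0993 -0.031 0.0201
t 13.95 pos [ 0.5206 -0.0366  0.0201] F [ 0.15  0.55 -0.38] shift [ 0.0949 -0.0012  0.0024] rot [-0.0005 -0.0026 -0.0014]
```

View pics/w11.png

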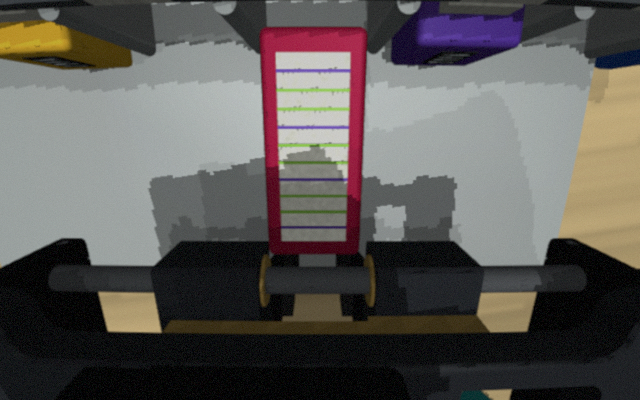

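The magazine's front, (262–366, 35), is at the mouth and centred between the divider posts at (226,5) and (409,5). I'll push on.

Request:
carry_out --commands '[{"tx": 0.008, "ty": -0.001, "tz": 0.001, "rx": 0, "ry": 0, "rz": 0, "jaw": 0.25}, {"tx": 0.016, "ty": -0.001, "tz": 0.002, "rx": 0, "ry": 0, "rz": 0, "jaw": 0.25}, {"tx": 0.024, "ty": -0.001, "tz": 0.002, "rx": 0, "ry": 0, "rz": 0, "jaw": 0.25}, {"tx": 0.032, "ty": -0.001, "tz": 0.002, "rx": 0, "ry": 0, "rz": 0, "jaw": 0.25}, {"tx": 0.04, "ty": -0.001, "tz": 0.002, "rx": 0, "ry": 0, "rz": 0, "jaw": 0.25}, {"tx": 0.048, "ty": -0.001, "tz": 0.002, "rx": 0, "ry": 0, "rz": 0, "jaw": 0.25}, {"tx": 0.056, "ty": -0.001, "tz": 0.002, "rx": 0, "ry": 0, "rz": 0, "jaw": 0.25}, {"tx": 0.064, "ty": -0.001, "tz": 0.002, "rx": 0, "ry": 0, "rz": 0, "jaw": 0.25}, {"tx": 0.071, "ty": -0.001, "tz": 0.002, "rx": 0, "ry": 0, "rz": 0, "jaw": 0.25}, {"tx": 0.078, "ty": -0.001, "tz": 0.002, "rx": 0, "ry": 0, "rz": 0, "jaw": 0.25}, {"tx": 0.083, "ty": -0.001, "tz": 0.002, "rx": 0, "ry": 0, "rz": 0, "jaw": 0.25}, {"tx": 0.083, "ty": -0.001, "tz": 0.002, "rx": 0, "ry": 0, "rz": 0, "jaw": 0.25}]'

```text
time: 15.45
position: [0.6023, -0.0482, 0.0183]
tool_rot: [-3.132, 0.241, -0.002]
ft_force: [-0.8, 0.6, -0.9]
grip_width: 0.247
```

Run:
```python
from h import *
cur()
cv2.imwrite("pics/w12.png",get_image("wrist")[:,:,::-1])
S=get_image("scene")[:,:,::-1]
cv2.imwrite("pics/s12.png",cv2.resize(S[180:320,195:385],None,fx=4.2,fy=4.2,interpolation=cv2.INTER_CUBIC))
gor(-.0045,-.030,.018)
```

```text
tcp in rack -0.0168 -0.0301 0.0183
t 15.55 pos [ 0.602  -0.0482  0.0184] F [-0.35  0.47  0.  ] shift [ 0.0126 -0.0002  0.0004] rot [-0.     -0.0014 -0.0013]
```

View pics/w12.png

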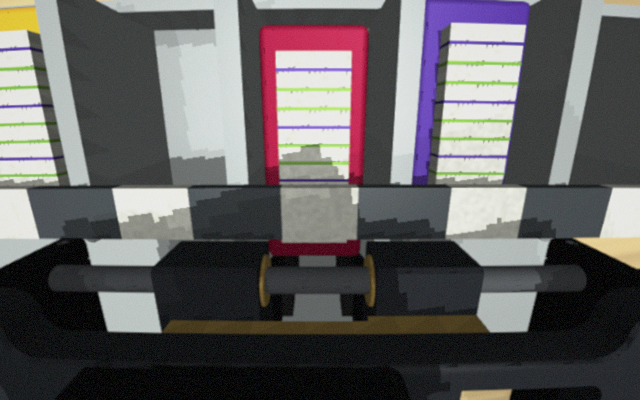

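View pics/s12.png

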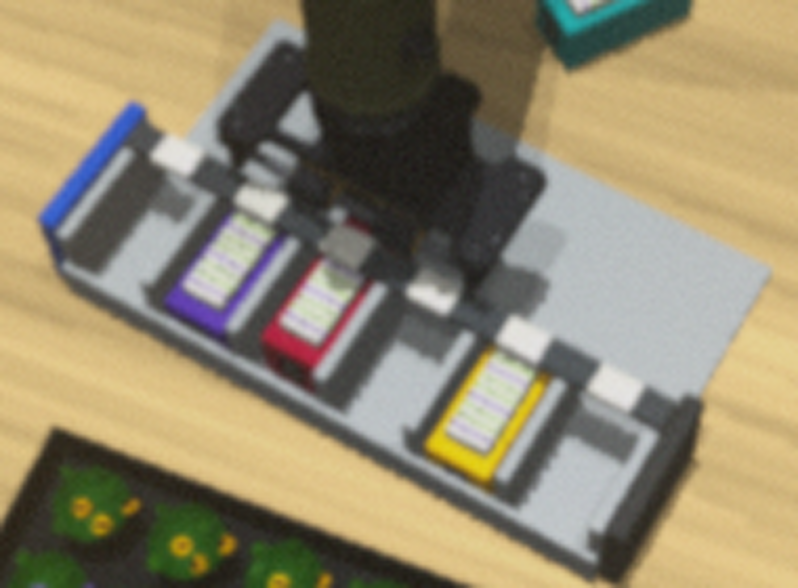

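It's in the right gap: violet is in the second, and magenta in the third at (315,320), with about 12 mm to go. I'll seat it gently against the stop.

Request:
carry_out --commands '[{"tx": 0.004, "ty": 0, "tz": 0, "rx": 0, "ry": 0, "rz": 0, "jaw": 0.25}, {"tx": 0.007, "ty": 0, "tz": 0, "rx": 0, "ry": 0, "rz": 0, "jaw": 0.25}, {"tx": 0.01, "ty": 0, "tz": 0, "rx": 0, "ry": 0, "rz": 0, "jaw": 0.25}, {"tx": 0.012, "ty": 0, "tz": 0, "rx": 0, "ry": 0, "rz": 0, "jaw": 0.25}, {"tx": 0.012, "ty": 0, "tz": 0, "rx": 0, "ry": 0, "rz": 0, "jaw": 0.25}]'

```text
time: 16.18
position: [0.613, -0.0499, 0.018]
tool_rot: [3.132, -0.24, -0.001]
ft_force: [-5.3, 0.3, 4.0]
grip_width: 0.249
```

Run:
```python
from h import *
cur()
cv2.imwrite("pics/w13.png",get_image("wrist")[:,:,::-1])
S=get_image("scene")[:,:,::-1]
cv2.imwrite("pics/s13.png",cv2.resize(S[180:320,195:385],None,fx=4.2,fy=4.2,interpolation=cv2.INTER_CUBIC))
```

```text
tcp in rack -0.006 -0.0301 0.018
```

View pics/s13.png

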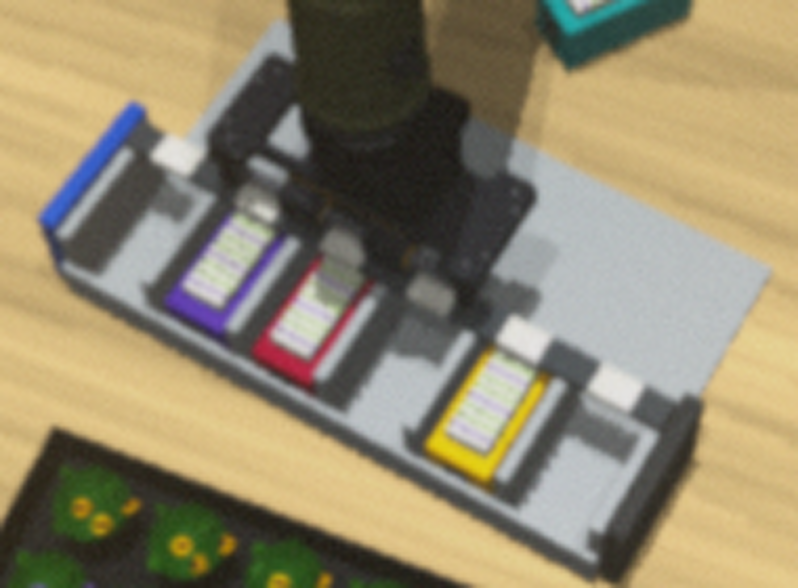

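Magenta's back edge at (285,370) now lines up with violet (200,315) and yellow (460,470). Force is -5 N, so it is probably on the stop; I'll press a little more to confirm.

Request:
carry_out --commands '[{"tx": 0.001, "ty": 0, "tz": 0, "rx": 0, "ry": 0, "rz": 0, "jaw": 0.25}, {"tx": 0.002, "ty": 0, "tz": 0, "rx": 0, "ry": 0, "rz": 0, "jaw": 0.25}, {"tx": 0.0025, "ty": 0, "tz": 0, "rx": 0, "ry": 0, "rz": 0, "jaw": 0.25}, {"tx": 0.0025, "ty": 0, "tz": 0, "rx": 0, "ry": 0, "rz": 0, "jaw": 0.25}]'

```text
time: 16.77
position: [0.6129, -0.0499, 0.0179]
tool_rot: [3.132, -0.24, -0.009]
ft_force: [-12.0, 1.9, 9.5]
grip_width: 0.245
```

Run:
```python
from h import *
cur(); print(ctrl.get_state()["ft_force"])
```

```text
tcp in rack -0.0061 -0.0302 0.0179
[-11.9951612    1.92679204   9.54680908]
```

It doesn't move and the force has risen to 12 N, so it is home. I'll withdraw straight back, then up and clear.

Request:
carry_out --commands '[{"tx": -0.006, "ty": 0, "tz": 0, "rx": 0, "ry": 0, "rz": 0, "jaw": 0.25}, {"tx": -0.03, "ty": 0, "tz": 0, "rx": 0, "ry": 0, "rz": 0, "jaw": 0.25}, {"tx": -0.07, "ty": 0, "tz": -0.02, "rx": 0, "ry": 0, "rz": 0, "jaw": 0.25}, {"tx": -0.1, "ty": 0, "tz": -0.07, "rx": 0, "ry": 0, "rz": 0, "jaw": 0.25}, {"tx": -0.13, "ty": 0, "tz": -0.13, "rx": 0, "ry": 0, "rz": 0, "jaw": 0.25}, {"tx": -0.15, "ty": 0, "tz": -0.19, "rx": 0, "ry": 0, "rz": 0, "jaw": 0.25}, {"tx": -0.15, "ty": 0.05, "tz": -0.22, "rx": 0, "ry": 0, "rz": 0, "jaw": 0.25}, {"tx": -0.15, "ty": 0.1, "tz": -0.22, "rx": 0, "ry": 0, "rz": 0, "jaw": 0.25}, {"tx": -0.13, "ty": 0.15, "tz": -0.22, "rx": 0, "ry": 0, "rz": 0, "jaw": 0.25}, {"tx": -0.12, "ty": 0.2, "tz": -0.22, "rx": 0, "ry": 0, "rz": 0, "jaw": 0.25}, {"tx": -0.12, "ty": 0.2, "tz": -0.22, "rx": 0, "ry": 0, "rz": 0, "jaw": 0.25}, {"tx": -0.12, "ty": 0.2, "tz": -0.22, "rx": 0, "ry": 0, "rz": 0, "jaw": 0.25}]'

```text
time: 18.27
position: [0.4672, -0.2296, 0.238]
tool_rot: [-3.132, 0.241, -0.002]
ft_force: [-0.1, -0.1, -0.8]
grip_width: 0.252
```

Run:
```python
from h import *
T=get_image("top")[:,:,::-1];S=get_image("scene")[:,:,::-1]
cv2.imwrite("pics/t14.png",T);cv2.imwrite("pics/s14.png",S)
cv2.imwrite("pics/t14c.png",cv2.resize(T[110:220,265:415],None,fx=5.3,fy=5.3,interpolation=cv2.INTER_CUBIC))
cv2.imwrite("pics/s14c.png",cv2.resize(S[180:320,195:385],None,fx=4.2,fy=4.2,interpolation=cv2.INTER_CUBIC))
```

```text
(no output)
```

View pics/t14c.png

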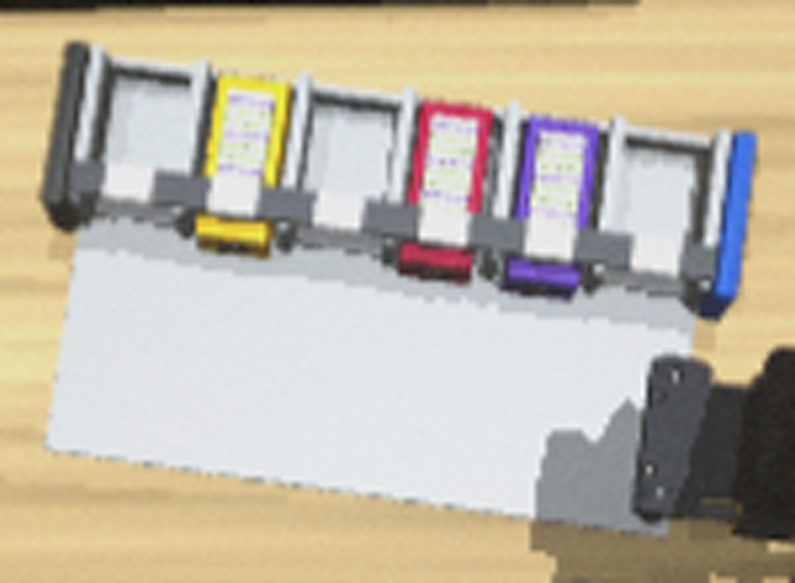

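View pics/s14c.png

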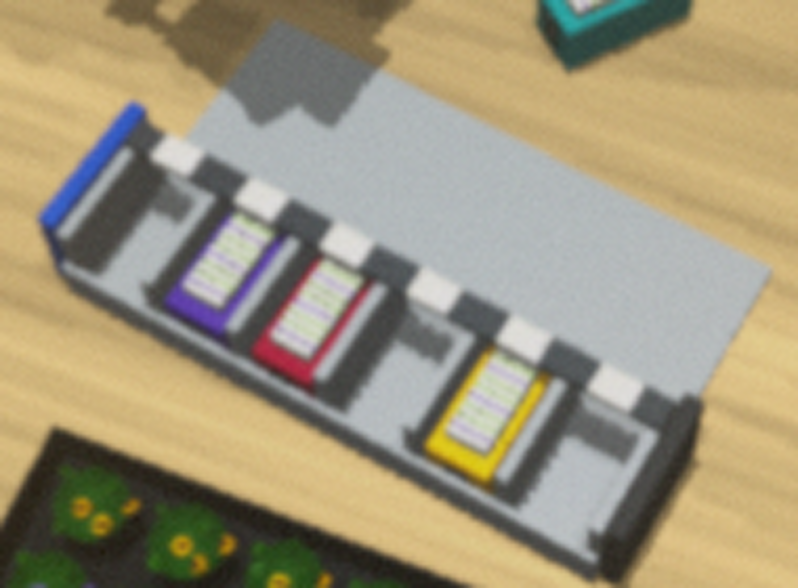

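View pics/t14.png

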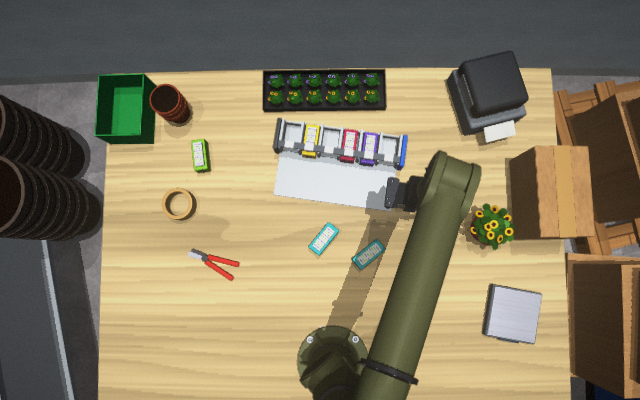

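Both views show magenta in the third gap, level with violet and yellow at front and back. Everything else visible is where it stood; the marker is hidden under the forearm. The arm is clear, so I'm handing in.

Run:
```python
from h import *
print(ctrl.get_state()["ft_force"]); print(ctrl.close_job())
```

```text
[ 0.45603013 -1.15531177 -0.20000722]
the job is handed in; nothing more can be done
None
```

The magenta magazine is fully home in the third gap from the blue end, and I handed the job in at about 18 s. No verdict was reported.

- **Counting:** The blue plate was on the robot's right. I ran the closed fingertips along the rail, with readings of 5–8 N on each of the first three tickets, and the magazine stayed put.
- **Loading:** I nudged the magazine sideways twice, about 14 mm in all, to line it up. Then I pushed it low from behind until it would not move further and the force rose to 12 N.
- **Last checks:** The top and scene views show it in line with the parked violet and yellow magazines, with everything else visible where it stood. The arm was clear with near-zero force.
- **Disagreements and gaps:**
  - After the first nudge, the measured sideways position fell about 5 mm short of what the finger width implied, so I nudged it again.
  - The divider feet appeared about 2 mm off my rack fit.
  - The forearm hid the marker in the final top view, so I could not re-check it there. No move went near it at low height.

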